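# Cover the washed slide-staining vessels

## Robot

A 6-joint arm with a two-finger parallel gripper is mounted at the origin on the work surface. World frame = base frame: x ahead of the robot, y to its left, z up, the work surface at z = 0. Lengths are in m, angles in rad, forces in N, time in s.
With the tool pointing down it reaches from about 0.35 to 0.85 m from the base axis. Payload 8.1 kg.
Tool frame: the origin (TCP) lies midway between the tips of the shut fingers; the grasp point (between the pads) lies 19 mm behind it; z points along the fingers, y is the line along which they close (so a half turn about z gives the same grasp; the last joint's range is limited). The gripper opens to 85 mm and grips with 20 to 120 N. Pads are 22 mm wide; open, the fingers measure 114 mm over their backs; the gripper's body (76 mm by 85 mm) begins 54 mm behind the grasp point. The pads swing forward as they close: fully open they stand 13 mm farther back than shut.
Start: joints at [1.116, 0.13, 1.488, -0, 1.523, -0.085], TCP at [0.217, 0.559, 0.231] pointing down, gripper open.
Joint ranges: [-2.96, 2.96], [-0.89, 2.26], [0.02, 2.5], [-1.34, 4.48], [0, 2.73], [-2.66, 2.66]. Speed limits (rad/s): [2.39, 2.39, 2.79, 3.14, 3.14, 3.14].

## Interface

Orientations are given as a rotation vector (axis times angle).
In Python, from cell import bot, optics gives the robot as it stands. The module is installed in compiled form; this text tells all that it offers.
- The arm moves only by the tool move_arm, never from a script. Its argument "targets" is a list of rows, each an object of numbers: "fingers": the finger opening in cm, from 0 to 8.54; "x", "y", "z": the shift along the tool's x, y, z in cm; "turn": the turn about the tool's z in rad. A call has 1 to 5 rows; each row is the pose to reach, as a shift and turn from the pose commanded when the call began, along the tool's axes at that moment; what a row does not reach only later rows make up. A row lasts 1/8 s, in which the tool goes at most 62.5 mm and 10.7 degrees, less where a joint would pass 70% of its speed; a pose out of reach is approached as far as the arm can. A call with a gripper value outside its range is refused whole. The fingers move at their own pace and stop on an object; the grip force is fixed at half the most. Time passes only in rows, so rows that repeat a pose let the fingers close. It gives the time, the measured TCP pose, the force, the opening and the grip force at its end, in the units of the state.
- bot.read_state(): the state, without advancing time (a new reading comes with each control period).
- optics.read_camera(name): name is "scene" or "top" or "wrist"; returns (picture, depth): 420x560x3 uint8, red, green, blue; 420x560 float32, m along the optical axis (not along the pixel's ray), 0 where there is no reading.
- optics.get_calibration(name): a dict with "intrinsics" (3x3 intrinsics, pixels), "world_to_cam" (4x4, takes a point from world to camera coordinates). Camera axes: x right, y down, z forward; pixel columns grow to the right and rows downward; lengths in m; the calibration is good to about 2 mm. A picture is of the moment at which its call begins: read the wrist's pose just before it. get_calibration takes no time and is no camera call; for the wrist camera it gives the pose at the moment of the call.
- bot.job_done(): hands the job in; it is judged then, once.
The state is a dict: "t": time; "joint_pos": joint angles; "joint_vel": joint speeds; "effort": joint torques, N m; "position": TCP position; "tool_rot": TCP orientation; "wrist_force": force on the tool from outside, world axes, zero at the start; "moment": the same for the moment, N m; "gripper_width": finger opening in m; "grip_force": force on a finger pad.
Only numpy, scipy, OpenCV 4.12 (cv2) and the standard library are available. Lean on these libraries where they do the work, as an engineer would, in place of code of your own. Each camera call takes 0.05 s, during which the arm holds its last target. There are 200 camera calls.

## Task

The four slide-staining vessels are washed and dry: cover each with the grey lid that fits it, matching shape and size, so that the dust stays out. Set every lid down rather than letting it fall; it must lie flat on the rim, centred, with its spigot inside the mouth and straight-sided lids squared up with their vessels. Leave the vessels standing where they are, and do not disturb the little dropper bottle among them.

Things in the scene. Friction and masses are not known exactly. Their poses are not given: they have to be found in the camera images.
- round_jar: Tall narrow round staining jar, 58 mm outside diameter (foot 72 mm), mouth 52 mm inside, 90 mm high, 0.32 kg. White ceramic, open at the top, walls 3 mm, loose on the bench; origin at the centre of its underside, z up. Its lid seats with the flange on the rim, lid origin 4 mm below the rim.
- square_jar: Tall narrow square staining jar, 60 x 60 mm (foot 70 x 70 mm), mouth 54 x 54 mm, 100 mm high, 0.38 kg; x and y are square to its sides. White ceramic, open at the top, walls 3 mm, loose on the bench; origin at the centre of its underside, z up. Its lid seats with the flange on the rim, lid origin 4 mm below the rim.
- round_dish: Low wide round dish, 88 mm outside diameter, mouth 82 mm, 50 mm high, 0.34 kg. White ceramic, open at the top, walls 3 mm, loose on the bench; origin at the centre of its underside, z up. Its lid seats with the flange on the rim, lid origin 4 mm below the rim.
- oblong_dish: Oblong staining dish, 106 mm along its x by 86 mm along its y, mouth 100 x 80 mm, 70 mm high, 0.5 kg. White ceramic, open at the top, walls 3 mm, loose on the bench; origin at the centre of its underside, z up. Its lid seats with the flange on the rim, lid origin 4 mm below the rim.
- round_jar_lid: Small round grey plastic lid for the round jar: flange 72 mm diameter, spigot 36 mm diameter, in the middle a round knob 22 mm in diameter (18 mm at its neck, the lowest 5 mm), about 60 g. The lid lies right way up on the bench at the start, origin at the centre of its lowest face; from there up: a locating spigot 0-4 mm, the flange 4-9 mm, the handle 9-35 mm. The spigot has 8 mm of play all round in the mouth.
- square_jar_lid: Small square grey plastic lid for the square jar: flange 74 x 74 mm, spigot 38 x 38 mm, in the middle a square block handle 22 x 22 mm, x and y square to the sides, about 70 g; it may go on in any of its four quarter turns. The lid lies right way up on the bench at the start, origin at the centre of its lowest face; from there up: a locating spigot 0-4 mm, the flange 4-9 mm, the handle 9-35 mm. The spigot has 8 mm of play on each side in the mouth.
- round_dish_lid: Large round grey plastic lid for the round dish: flange 102 mm diameter, spigot 66 mm diameter, in the middle a round knob 22 mm in diameter (18 mm at its neck, the lowest 5 mm), about 100 g. The lid lies right way up on the bench at the start, origin at the centre of its lowest face; from there up: a locating spigot 0-4 mm, the flange 4-9 mm, the handle 9-35 mm. The spigot has 8 mm of play all round in the mouth.
- oblong_dish_lid: Oblong grey plastic lid for the oblong dish: flange 120 mm along its x by 100 mm along its y, spigot 84 x 64 mm, in the middle a bar handle 60 mm along x and 16 mm wide along y (pinch it across y), about 140 g; it may go on either way round. The lid lies right way up on the bench at the start, origin at the centre of its lowest face; from there up: a locating spigot 0-4 mm, the flange 4-9 mm, the handle 9-35 mm. The spigot has 8 mm of play on each side in the mouth.
- dropper_bottle: Bystander: small amber dropper bottle, 28 mm diameter, 70 mm high, black cap; stands loose between the lids and the vessels. Origin at the centre of its underside.
Mind the look-alikes: they are no part of the job. What is shaped like the round_jar_lid but green is not meant.

How it is judged:
At the end, for the whole second after the job is handed in: Each lid lies flat on its own vessel: spigot in the mouth (origin 2.8 to 7 mm below the rim), centres within 12 mm, straight-sided lids square within 0.25 rad; all upright and at rest; vessels and dropper bottle within 30 mm of their starts (horizontal distance between round_jar_lid and round_jar below 0.012 m and z of round_jar_lid in the frame of round_jar between 0.083 and 0.0872 m and angle between each of round_jar_lid, round_jar, square_jar_lid, square_jar, round_dish_lid, round_dish, oblong_dish_lid, oblong_dish's own z axis and vertical below 0.04 rad and distance of each of round_jar, square_jar, round_dish, oblong_dish, dropper_bottle from where it was at the start of the episode below 0.03 m and linear speed of each of round_jar_lid, round_jar, square_jar_lid, square_jar, round_dish_lid, round_dish, oblong_dish_lid, oblong_dish below 0.02 m/s and horizontal distance between square_jar_lid and square_jar below 0.012 m and z of square_jar_lid in the frame of square_jar between 0.093 and 0.0972 m and horizontal distance between round_dish_lid and round_dish below 0.012 m and z of round_dish_lid in the frame of round_dish between 0.043 and 0.0472 m and horizontal distance between oblong_dish_lid and oblong_dish below 0.012 m and z of oblong_dish_lid in the frame of oblong_dish between 0.063 and 0.0672 m and angle between the x axis of oblong_dish_lid and the x axis of oblong_dish, either way round below 0.25 rad and (angle between the x axis of square_jar_lid and the x axis of square_jar, either way round below 0.25 rad or angle between the x axis of square_jar_lid and the y axis of square_jar, either way round below 0.25 rad)); the robot touches nothing.
It fails at once if a lid falls freely (faster than 0.65 m/s with no finger on it: a drop of about 20 mm) ((contact force between the fingers and round_jar_lid below 0.02 N and linear speed of round_jar_lid above 0.65 m/s) or (contact force between the fingers and square_jar_lid below 0.02 N and linear speed of square_jar_lid above 0.65 m/s) or (contact force between the fingers and round_dish_lid below 0.02 N and linear speed of round_dish_lid above 0.65 m/s) or (contact force between the fingers and oblong_dish_lid below 0.02 N and linear speed of oblong_dish_lid above 0.65 m/s)).
It fails at once if a vessel is tipped over (angle between any of round_jar, square_jar, round_dish, oblong_dish's own z axis and vertical above 0.5 rad).
It fails at once if the dropper bottle is knocked away or over (distance of dropper_bottle from where it was at the start of the episode above 0.03 m or angle between dropper_bottle's own z axis and vertical above 0.5 rad).
It also fails if it takes over 102 s, if anything falls off the work surface, if the arm or the gripper's body presses on something with over 40 N, if the wrist force passes 120 N, or if a joint passes its speed limit or range.

## Working session

There is one attempt and no reset: what is moved stays moved. The work goes in short steps, Python scripts to look and compute and a tool call to move; the robot and the scene stay as the last step left them, time stands still between calls to the robot, and variables do not carry over. Pictures are saved under pics/ and viewed, at most 14 in all, crops included, and the job is handed in when it is done.

Besides the shell and the picture viewer there is one more tool, called after ">>>" as a command line: name --argument value ..., lists and objects as JSON in quotes. move_arm: Moves the arm, as the interface text tells. Its arguments: {"type":"object","properties":{"targets":{"type":"array"}},"required":["targets"]}

```bash
mkdir -p pics
cat > h.py <<'E'
import numpy as np, cv2
from cell import bot, optics
def grab(n):
    c=optics.get_calibration(n); p,d=optics.read_camera(n)
    return p,d,np.array(c["intrinsics"]),np.array(c["world_to_cam"])
def cloud(d,K,T):
    v,u=np.indices(d.shape); x=(u-K[0,2])/K[0,0]*d; y=(v-K[1,2])/K[1,1]*d
    P=np.stack([x,y,d],-1)-T[:3,3]; return P@T[:3,:3]
def save(n,p): cv2.imwrite("pics/"+n+".png",cv2.cvtColor(p,cv2.COLOR_RGB2BGR))
E
python3 - <<'E'
from h import *
for n in("top","scene"):
    p,d,K,T=grab(n); save(n+"0",p); np.savez(n+"0.npz",p=p,d=d,K=K,T=T); print(n,K[0],T, (d>0).mean())
s=bot.read_state();print(s)
E
```

```text
top [521.28655931   0.         276.73527948] [[-0.0057169  -0.99976953  0.02069319 -0.10904138]
 [-0.98989498  0.00272595 -0.14177623  0.42387991]
 [ 0.14168715 -0.0212946  -0.98968242  1.42415632]
 [ 0.          0.          0.          1.        ]] 0.9958035714285715
scene [524.22817759   0.         273.24960777] [[-0.37779801  0.92579568 -0.01307734  0.25092217]
 [ 0.62587775  0.24494838 -0.74045751 -0.22114957]
 [-0.68230909 -0.28792819 -0.67197593  1.67560657]
 [ 0.          0.          0.          1.        ]] 0.9957780612244898
{'t': 0.1, 'joint_pos': array([ 1.11560233e+00,  1.31087885e-01,  1.48919111e+00, -6.00317077e-07,
        1.52297883e+00, -8.54028019e-02]), 'joint_vel': array([ 0.00153957, -0.00168359, -0.0016972 ,  0.0015775 , -0.00100983,
        0.00131015]), 'effort': array([ 1.07013580e-03, -5.70949888e+01, -5.01941836e+01, -2.66011320e-04,
        8.15120788e-03,  6.24863446e-05]), 'position': array([0.21661483, 0.55900258, 0.2303366 ]), 'tool_rot': array([-5.77480806e-01, -3.08760815e+00,  2.52057047e-03]), 'wrist_force': array([ 0.10047948,  0.09417477, -0.68696377]), 'moment': array([-0.01145208,  0.01639815, -0.07279861]), 'grip_force': 0.0, 'gripper_width': 0.08556551020468424}
```

View pics/top0.png

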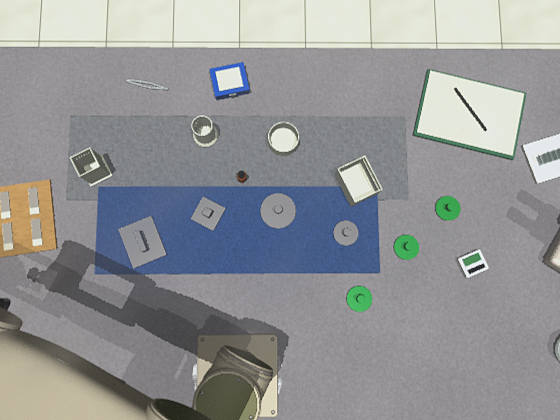

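View pics/scene0.png

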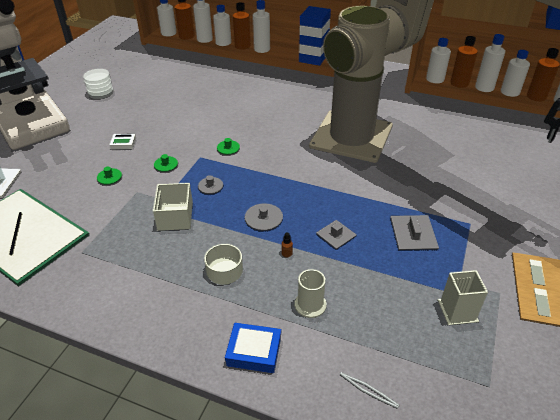

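Top view: the lids lie on the blue mat: oblong (142,241), square (208,213), large round (278,210), small round (345,233). The vessels stand on the grey mat: square jar (91,166), round jar (204,130), round dish (284,138), oblong dish (359,179). The bottle is at (242,176).

Small-round-lid candidates are grey (345,233) and green (359,298), (406,246), (447,208). The description calls for grey, so (345,233) fits. I'll confirm it in a crop while measuring.

Run:
```python
from h import *
z=np.load("top0.npz"); p,d,K,T=z["p"],z["d"],z["K"],z["T"]; P=cloud(d,K,T)
save("crop1",cv2.resize(p[180:330,300:480],None,fx=4,fy=4,interpolation=cv2.INTER_CUBIC))
print("bench z",np.median(P[225:270,290:320,2]))
def m(n,c,r,lo,hi):
    u,v=c; S=P[v-r:v+r,u-r:u+r].reshape(-1,3); S=S[(S[:,2]>lo)&(S[:,2]<hi)]
    xy=(S[:,:2]*1000).astype(np.float32); a=cv2.minAreaRect(xy); e=cv2.minEnclosingCircle(xy)
    print(n,len(S),"z",np.round(np.percentile(S[:,2],[5,50,95]),4),"rect",np.round(a[0],1),np.round(a[1],1),round(a[2],1),"circ",np.round(e[0],1),round(e[1],1))
for n,c,r in(("ob_lid",(142,241),32),("sq_lid",(208,213),22),("rd_lid",(278,210),24),("rj_lid",(345,233),18)):
    m(n,c,r,.005,.014); m(n+" handle",c,r,.026,.045)
for n,c,r,h in(("sq_jar",(91,166),26,.1),("r_jar",(204,130),22,.09),("r_dish",(284,138),22,.05),("ob_dish",(359,179),28,.07),("bottle",(242,176),12,.07)):
    m(n,c,r,h-.006,h+.01)
    if h==.1 : m("foot",c,35,.003,.012)
    if h==.09 : m("foot",c,35,.003,.012)
```

```text
bench z 0.0015175326258114186
ob_lid 1460 z [0.0053 0.0087 0.0129] rect [367.4 269. ] [179.3 178.1] 0.6 circ [368.4 265.4] 120.9
ob_lid handle 135 z [0.0282 0.035  0.0396] rect [363.2 267.9] [59.3 17.5] 22.2 circ [363.4 267.4] 30.3
sq_lid 681 z [0.0053 0.0084 0.0129] rect [446.7  85.4] [124.4 122.7] 0.3 circ [448.9  85.9] 85.4
sq_lid handle 64 z [0.0294 0.035  0.0402] rect [442.4  84.2] [22.6 21.1] 55.1 circ [441.4  84.3] 13.4
rd_lid 972 z [0.0056 0.0089 0.0131] rect [ 454.7 -114. ] [136.  134.5] 0.1 circ [ 453.2 -113.3] 92.0
rd_lid handle 49 z [0.0297 0.0353 0.0405] rect [ 450.2 -113.1] [19.7 18.9] 89.6 circ [ 450.4 -113.5] 10.3
rj_lid 489 z [0.0053 0.0086 0.013 ] rect [ 388.3 -303.8] [100.8 100.5] 89.6 circ [ 389.7 -306.2] 66.8
rj_lid handle 50 z [0.0298 0.0353 0.0409] rect [ 385. -305.] [19.3 20.5] 7.5 circ [ 385.9 -304.7] 10.9
sq_jar 139 z [0.0946 0.0994 0.1044] rect [569.4 405.5] [63.1 62.1] 26.5 circ [570.2 406.5] 42.0
foot 1026 z [0.0032 0.0048 0.0091] rect [584.6 421.8] [204.7 203.3] 0.5 circ [586.3 420.6] 140.7
r_jar 94 z [0.0847 0.0893 0.0937] rect [673.5  95.3] [57.4 57.3] 46.0 circ [673.6  96. ] 30.0
foot 1163 z [0.0031 0.0048 0.0094] rect [691.2 100.5] [209.8 201.6] 0.2 circ [691.7  97.6] 141.9
r_dish 130 z [0.0451 0.0491 0.0548] rect [ 654.8 -129.5] [85.  89.1] 89.1 circ [ 654.8 -129.2] 45.0
ob_dish 196 z [0.065  0.0698 0.074 ] rect [ 528.3 -337.8] [106.4  88.2] 25.4 circ [ 528.  -337.8] 67.1
bottle 12 z [0.0648 0.0705 0.073 ] rect [544.9 -11. ] [8.1 7.9] 85.8 circ [545.7 -11.3] 5.0
```

View pics/crop1.png

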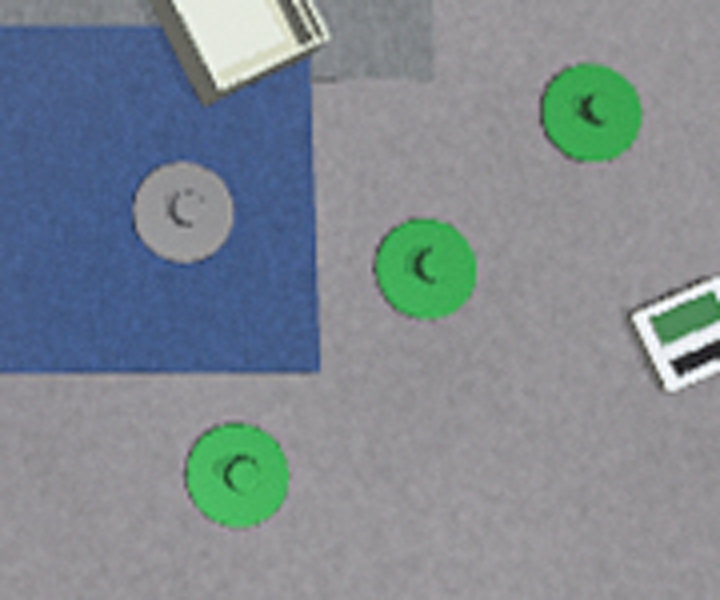

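The crop confirms the grey lid at (183,212), with three green look-alikes around it. I'll refine the lid centres and yaws by colour, and add a move planner.

```bash
cat >> h.py <<'E'
from scipy.spatial.transform import Rotation as Ro
def plan(x,y,z,yaw=None,sym=180):
    "shift in tool axes (cm) and turn (rad) to TCP x,y,z (mm), tool y at yaw deg (mod sym)"
    s=bot.read_state(); R=Ro.from_rotvec(s["tool_rot"]).as_matrix()
    sh=R.T@(np.array([x,y,z])/1000-s["position"])*100
    h=np.degrees(np.arctan2(R[1,1],R[0,1])); t=0
    if yaw is not None: t=np.radians((h-yaw+sym/2)%sym-sym/2)
    print("t %.2f pos %s h %.1f j6 %.2f width %.4f grip %.1f F %s"%(s["t"],np.round(s["position"]*1000,1),h,s["joint_pos"][5],s["gripper_width"],s["grip_force"],np.round(s["wrist_force"],1)))
    print("shift",np.round(sh,2),"turn",round(t,3))
E
python3 - <<'E'
from h import *
z=np.load("top0.npz"); p,d,K,T=z["p"],z["d"],z["K"],z["T"]
hsv=cv2.cvtColor(p,cv2.COLOR_RGB2HSV); C=-T[:3,:3].T@T[:3,3]
for n,c,r in(("ob_lid",(142,241),30),("sq_lid",(208,213),21),("rd_lid",(278,210),21),("rj_lid",(345,233),17)):
    u,v=c; k=(hsv[v-r:v+r,u-r:u+r,1]<70).astype(np.uint8)
    cs,_=cv2.findContours(k,0,2); a=max(cs,key=cv2.contourArea)[:,0].astype(float)+[u-r,v-r]
    D=np.c_[(a[:,0]-K[0,2])/K[0,0],(a[:,1]-K[1,2])/K[1,1],np.ones(len(a))]@T[:3,:3]
    X=(C+D*((.009-C[2])/D[:,2])[:,None])[:,:2]*1000
    q=cv2.minAreaRect(X.astype(np.float32)); print(n,np.round(q[0],1),np.round(q[1],1),round(q[2],1))
plan(442.5,84.5,120,55)
E
```

```text
ob_lid [364.5 266.5] [121.8 101.4] 22.6
sq_lid [444.4  84.3] [74.4 74.9] 62.6
rd_lid [ 451.4 -113.7] [ 99.6 100.7] 89.9
rj_lid [ 388.  -305.4] [70.6 70.7] 62.9
t 0.10 pos [216.6 559.  230.3] h 68.8 j6 -0.09 width 0.0856 grip 0.0 F [ 0.1  0.1 -0.7]
shift [-38.21 -36.06  11.09] turn 0.241
```

>>> move_arm --targets '[{"fingers": 6, "x": -5, "y": -4.5, "z": 1}, {"fingers": 6, "x": -9, "y": -8.5, "z": 2}, {"fingers": 6, "x": -13, "y": -12.3, "z": 3}, {"fingers": 6, "x": -17, "y": -16, "z": 4, "turn": 0.05}, {"fingers": 6, "x": -21, "y": -19.8, "z": 5, "turn": 0.108}]'

```text
$.targets[0]: bad value
```

>>> move_arm --targets '[{"fingers": 6, "x": -4, "y": -3.5}, {"fingers": 6, "x": -8, "y": -7.5}, {"fingers": 6, "x": -12, "y": -11}, {"fingers": 6, "x": -16, "y": -14}, {"fingers": 6, "x": -16, "y": -14}]'

```text
$.targets[0]: bad value
```

Run:
```python
from h import *
p,d,K,T=grab("wrist"); save("w1",p); print(T.round(3)); plan(443.5,84.5,100,62.6)
```

```text
[[ 0.361  0.932 -0.    -0.601]
 [ 0.896 -0.347  0.277 -0.036]
 [ 0.258 -0.1   -0.961  0.377]
 [ 0.     0.     0.     1.   ]]
t 0.15 pos [216.7 559.  230.5] h 68.8 j6 -0.09 width 0.0852 grip 0.0 F [ 0.5  0.7 -0.3]
shift [-38.3  -36.03  13.09] turn 0.108
```

View pics/w1.png

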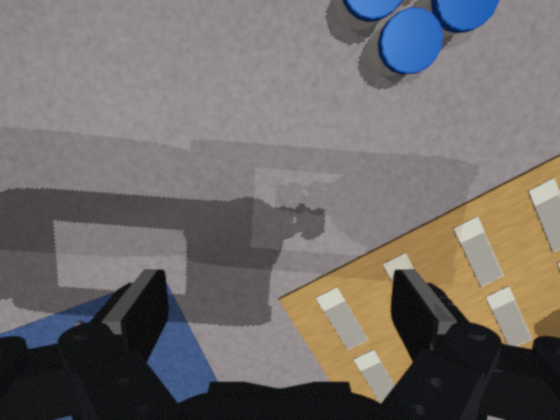

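The wrist picture still shows the start view, because the moves were refused. Every row probably needs all five keys.

>>> move_arm --targets '[{"fingers": 6, "x": -4, "y": -4, "z": 1, "turn": 0}, {"fingers": 6, "x": -8, "y": -8, "z": 2, "turn": 0}, {"fingers": 6, "x": -12, "y": -12, "z": 3, "turn": 0}, {"fingers": 6, "x": -16, "y": -15.5, "z": 4, "turn": 0}, {"fingers": 6, "x": -20, "y": -19, "z": 5, "turn": 0}]'

```text
t: 0.78
position: [0.335, 0.3084, 0.1809]
tool_rot: [0.577, 3.088, 0.0]
wrist_force: [1.3, 0.0, 0.6]
gripper_width: 0.0603
grip_force: 0.0
```

>>> move_arm --targets '[{"fingers": 6, "x": -4, "y": -4, "z": 0, "turn": 0.05}, {"fingers": 6, "x": -8, "y": -8, "z": 0, "turn": 0.108}, {"fingers": 6, "x": -12, "y": -11, "z": 0, "turn": 0.108}, {"fingers": 6, "x": -15, "y": -14, "z": 0, "turn": 0.108}, {"fingers": 6, "x": -15, "y": -14, "z": 0, "turn": 0.108}]'

```text
t: 1.4
position: [0.4246, 0.1229, 0.1811]
tool_rot: [-0.75, -3.051, 0.001]
wrist_force: [-0.2, 0.2, -0.0]
gripper_width: 0.0601
grip_force: 0.0
```

Run:
```python
from h import *
plan(443.5,84.5,90,62.6)
```

```text
t 1.40 pos [424.6 122.9 181.1] h 62.4 j6 -0.92 width 0.0601 grip 0.0 F [-0.2  0.2 -0. ]
shift [-3.45 -2.52  9.11] turn -0.004
```

>>> move_arm --targets '[{"fingers": 6, "x": -3.45, "y": -2.5, "z": 3, "turn": 0}, {"fingers": 6, "x": -3.45, "y": -2.5, "z": 5, "turn": 0}, {"fingers": 6, "x": -3.45, "y": -2.5, "z": 5, "turn": 0}]'

```text
t: 1.78
position: [0.4412, 0.0876, 0.1294]
tool_rot: [-0.743, -3.048, 0.002]
wrist_force: [-0.9, 0.2, 0.4]
gripper_width: 0.0602
grip_force: 0.0
```

```bash
cat >> h.py <<'E'
def wristlid(name,lo=.028,hi=.042):
    p,d,K,T=grab("wrist"); save(name,p); P=cloud(d,K,T); tcp=bot.read_state()["position"]
    r=np.hypot(P[...,0]-tcp[0],P[...,1]-tcp[1])
    for a,b,rad in((lo,hi,.04),(lo-.029,lo-.016,.08)):
        m=(d>0)&(P[...,2]>a)&(P[...,2]<b)&(r<rad); n,L,st,_=cv2.connectedComponentsWithStats(m.astype(np.uint8))
        if n<2: print("none");continue
        X=P[L==1+np.argmax(st[1:,4])]; q=cv2.minAreaRect((X[:,:2]*1000).astype(np.float32))
        print(len(X),"z",np.median(X[:,2]).round(4),"mean",(X[:,:2].mean(0)*1000).round(1),np.round(q[0],1),np.round(q[1],1),round(q[2],1))
E
python3 - <<'E'
from h import *
plan(443.5,84.5,12,62.6); wristlid("w2")
E
```

```text
t 1.77 pos [441.2  87.6 129.4] h 62.6 j6 -1.01 width 0.0602 grip 0.0 F [-0.9  0.2  0.4]
shift [-0.39 -0.15 11.74] turn 0.0
1085 z 0.0339 mean [445.5  87.3] [446.5  86.9] [21.5 22.5] 62.5
33047 z 0.0005 mean [437.3  90.8] [442.   88.1] [159.6 159.5] 60.4
```

View pics/w2.png

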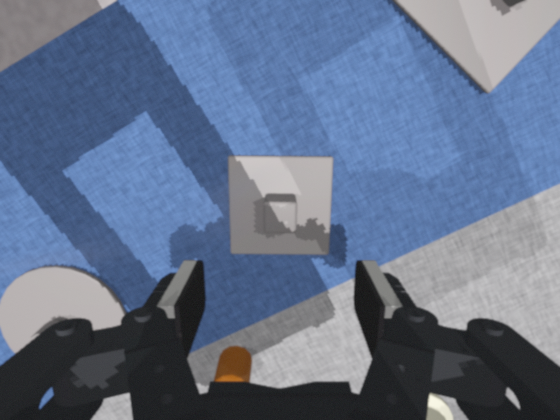

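The lid sits centred and square to the fingers, with its handle at (280,213). Descending to grip it.

>>> move_arm --targets '[{"fingers": 6, "x": -0.45, "y": 0.05, "z": 4, "turn": 0}, {"fingers": 6, "x": -0.45, "y": 0.05, "z": 8, "turn": 0}, {"fingers": 6, "x": -0.45, "y": 0.05, "z": 10.5, "turn": 0}, {"fingers": 6, "x": -0.45, "y": 0.05, "z": 11.7, "turn": 0}, {"fingers": 6, "x": -0.45, "y": 0.05, "z": 11.7, "turn": 0}]'

```text
t: 2.45
position: [0.4474, 0.0861, 0.0147]
tool_rot: [-0.742, -3.053, -0.0]
wrist_force: [-0.0, 0.1, -0.8]
gripper_width: 0.06
grip_force: 0.0
```

>>> move_arm --targets '[{"fingers": 1.5, "x": 0, "y": 0, "z": 0, "turn": 0}, {"fingers": 1.5, "x": 0, "y": 0, "z": 0, "turn": 0}, {"fingers": 1.5, "x": 0, "y": 0, "z": 0, "turn": 0}, {"fingers": 1.5, "x": 0, "y": 0, "z": 0, "turn": 0}, {"fingers": 1.5, "x": 0, "y": 0, "z": 0, "turn": 0}]'

```text
t: 3.08
position: [0.4487, 0.0857, 0.0158]
tool_rot: [0.743, 3.05, 0.001]
wrist_force: [0.4, 0.6, 6.7]
gripper_width: 0.0206
grip_force: 59.6
```

>>> move_arm --targets '[{"fingers": 1.5, "x": 0, "y": 0, "z": -3, "turn": 0}, {"fingers": 1.5, "x": 0, "y": 0, "z": -8, "turn": 0}, {"fingers": 1.5, "x": 0, "y": 0, "z": -13, "turn": 0}, {"fingers": 1.5, "x": 0, "y": 0, "z": -18, "turn": 0}, {"fingers": 1.5, "x": 0, "y": 0, "z": -18, "turn": 0}]'

```text
t: 3.7
position: [0.4503, 0.0858, 0.1997]
tool_rot: [0.741, 3.044, 0.005]
wrist_force: [0.7, -1.0, -1.2]
gripper_width: 0.0208
grip_force: 59.0
```

Run:
```python
from h import *
plan(570.5,405.5,180,26.5,90)
for i in range(3): print(np.round(bot.read_state()["position"]*1000,1))
wristlid("w3",.21,.24)
for i in range(3): print(np.round(bot.read_state()["position"]*1000,1))
```

```text
t 3.70 pos [450.3  85.8 199.7] h 62.6 j6 -1.02 width 0.0208 grip 59.0 F [ 0.7 -1.  -1.2]
shift [ 4.05 33.91  2.11] turn 0.63
[450.3  85.8 199.7]
[450.3  85.8 199.7]
[450.3  85.8 199.7]
7174 z 0.2185 mean [446.3  89.1] [449.9  87.3] [48.2 26.1] 64.3
15308 z 0.1919 mean [432.9  96.3] [441.9  91.6] [74.4 58.8] 62.8
[448.8  85.7 196.8]
[448.8  85.7 196.8]
[448.8  85.7 196.8]
```

View pics/w3.png

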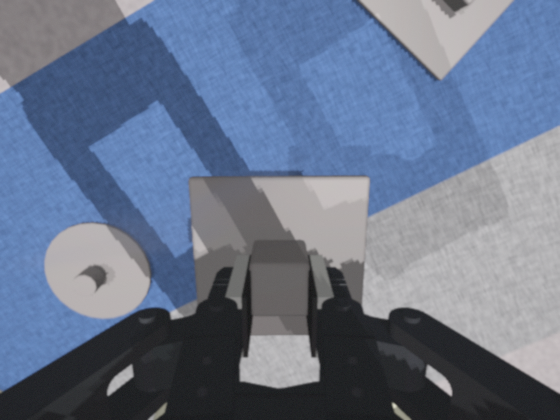

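The lid is held square: its flange spans (190–368, 178–335) and the handle is between the pads. I'll check its tilt and its offset in the hand.

```bash
cat >> h.py <<'E'
def held(lo,hi):
    "plane tilt (deg, world) and extents of the held flange along tool x,y relative to TCP; lo,hi: flange z relative to TCP, m"
    p,d,K,T=grab("wrist"); P=cloud(d,K,T); s=bot.read_state(); R=Ro.from_rotvec(s["tool_rot"]).as_matrix()
    Q=(P-s["position"])@R*1000; m=(d>0)&(-Q[...,2]>lo*1000)&(-Q[...,2]<hi*1000)&(np.hypot(Q[...,0],Q[...,1])<95)
    k=m.astype(np.uint8); n,L,st,_=cv2.connectedComponentsWithStats(k); q=Q[L==1+np.argmax(st[1:,4])]
    A=np.c_[q[:,:2],np.ones(len(q))]
    for _ in range(4):
        c=np.linalg.lstsq(A,q[:,2],rcond=None)[0]; e=abs(A@c-q[:,2]); g=e<max(2,1.5*np.median(e)); A,q=A[g],q[g]
    print(len(q),"tilt x,y deg",np.degrees(c[:2]).round(2),"flange top above TCP",-c[2].round(1),"x",np.percentile(q[:,0],[.3,99.7]).round(1),"y",np.percentile(q[:,1],[.3,99.7]).round(1))
E
python3 - <<'E'
from h import *
held(-.025,.01); plan(570.5,405.5,180,26.5,90)
E
```

```text
14879 tilt x,y deg [ 0.33 -0.13] flange top above TCP -5.5 x [-16.4  38.2] y [-34.6  38.5]
t 3.80 pos [447.6  85.5 194.7] h 62.6 j6 -1.02 width 0.0204 grip 59.0 F [ 0.1 -0.3 -0.9]
shift [ 3.8  34.06  1.49] turn 0.63
```

>>> move_arm --targets '[{"fingers": 1.5, "x": 0.6, "y": 5, "z": 0.2, "turn": 0.05}, {"fingers": 1.5, "x": 1.2, "y": 10, "z": 0.4, "turn": 0.17}, {"fingers": 1.5, "x": 1.8, "y": 15, "z": 0.6, "turn": 0.29}, {"fingers": 1.5, "x": 2.4, "y": 20, "z": 0.8, "turn": 0.41}, {"fingers": 1.5, "x": 3, "y": 25, "z": 1, "turn": 0.53}]'

```text
t: 4.42
position: [0.5348, 0.3223, 0.1814]
tool_rot: [-1.521, -2.746, 0.005]
wrist_force: [1.2, -0.6, 0.3]
gripper_width: 0.0207
grip_force: 59.1
```

Run:
```python
from h import *
plan(570.5,405.5,180,26.5,90)
```

```text
t 4.42 pos [534.8 322.3 181.4] h 32.0 j6 -0.10 width 0.0207 grip 59.1 F [ 1.2 -0.6  0.3]
shift [5.15 7.44 0.11] turn 0.096
```

```bash
cat >> h.py <<'E'
def rim(x,y,h,rad):
    p,d,K,T=grab("wrist"); P=cloud(d,K,T)
    m=(d>0)&(abs(P[...,2]-h)<.006)&(np.hypot(P[...,0]-x/1000,P[...,1]-y/1000)<rad/1000); X=(P[m][:,:2]*1000).astype(np.float32)
    if len(X)<9: return print("no rim",len(X))
    q=cv2.minAreaRect(X); c=cv2.minEnclosingCircle(X); v,u=np.nonzero(m)
    print(len(X),"rim",np.round(q[0],1),np.round(q[1],1),round(q[2],1),"circ",np.round(c[0],1),round(c[1],1),"px",u.min(),u.max(),v.min(),v.max())
E
python3 - <<'E'
from h import *
rim(570,405,.1,55)
E
```

```text
2752 rim [572.8 407.8] [61.1 60.2] 28.1 circ [572.6 408.4] 42.3 px 351 471 73 184
```

>>> move_arm --targets '[{"fingers": 1.5, "x": 2, "y": 3, "z": 0, "turn": 0.03}, {"fingers": 1.5, "x": 4, "y": 6, "z": 0, "turn": 0.068}, {"fingers": 1.5, "x": 5.1, "y": 7.6, "z": 0, "turn": 0.068}, {"fingers": 1.5, "x": 5.1, "y": 7.6, "z": 0, "turn": 0.068}, {"fingers": 1.5, "x": 5.1, "y": 7.6, "z": 2, "turn": 0.068}]'

```text
t: 5.1
position: [0.5731, 0.4048, 0.1643]
tool_rot: [1.609, 2.697, 0.002]
wrist_force: [0.8, 0.0, 0.1]
gripper_width: 0.0203
grip_force: 59.3
```

Run:
```python
from h import *
plan(572.8,407.8,111,28.1,90); held(-.025,.01); plan(572.8,407.8,111,28.1,90)
```

```text
t 5.10 pos [573.1 404.8 164.3] h 28.4 j6 0.05 width 0.0203 grip 59.3 F [0.8 0.  0.1]
shift [0.28 0.11 5.33] turn 0.004
15090 tilt x,y deg [-0.05 -0.34] flange top above TCP -2.9 x [-14.7  40.4] y [-32.7  40.4]
t 5.15 pos [571.2 403.4 159.3] h 28.3 j6 0.05 width 0.0211 grip 59.3 F [-1.4 -0.3 -4.2]
shift [0.31 0.37 4.83] turn 0.004
```

>>> move_arm --targets '[{"fingers": 1.5, "x": 0.15, "y": 0.1, "z": 2, "turn": 0}, {"fingers": 1.5, "x": 0.15, "y": 0.1, "z": 3.2, "turn": 0}, {"fingers": 1.5, "x": 0.15, "y": 0.1, "z": 3.8, "turn": 0}, {"fingers": 1.5, "x": 0.15, "y": 0.1, "z": 4.2, "turn": 0}, {"fingers": 1.5, "x": 0.15, "y": 0.1, "z": 4.2, "turn": 0}]'

```text
t: 5.78
position: [0.5729, 0.4069, 0.1224]
tool_rot: [1.609, 2.698, 0.0]
wrist_force: [0.0, -0.7, -0.2]
gripper_width: 0.0206
grip_force: 59.3
```

Run:
```python
from h import *
plan(572.8,407.8,111,28.1,90)
```

```text
t 5.78 pos [572.9 406.9 122.4] h 28.4 j6 0.05 width 0.0206 grip 59.3 F [ 0.  -0.7 -0.2]
shift [0.08 0.03 1.14] turn 0.005
```

>>> move_arm --targets '[{"fingers": 1.5, "x": 0, "y": 0, "z": 0.4, "turn": 0}, {"fingers": 1.5, "x": 0, "y": 0, "z": 0.6, "turn": 0}, {"fingers": 1.5, "x": 0, "y": 0, "z": 0.8, "turn": 0}, {"fingers": 1.5, "x": 0, "y": 0, "z": 0.9, "turn": 0}, {"fingers": 1.5, "x": 0, "y": 0, "z": 0.9, "turn": 0}]'

```text
t: 6.4
position: [0.5728, 0.4068, 0.1132]
tool_rot: [-1.609, -2.698, 0.0]
wrist_force: [-0.5, 0.6, -1.6]
gripper_width: 0.0206
grip_force: 59.3
```

>>> move_arm --targets '[{"fingers": 1.5, "x": 0, "y": 0, "z": 0.1, "turn": 0}, {"fingers": 1.5, "x": 0, "y": 0, "z": 0.2, "turn": 0}, {"fingers": 1.5, "x": 0, "y": 0, "z": 0.2, "turn": 0}]'

```text
t: 6.78
position: [0.573, 0.407, 0.1118]
tool_rot: [1.609, 2.698, 0.001]
wrist_force: [-1.7, 0.4, 2.8]
gripper_width: 0.0207
grip_force: 59.8
```

>>> move_arm --targets '[{"fingers": 1.5, "x": 0, "y": 0, "z": 0.1, "turn": 0}, {"fingers": 1.5, "x": 0, "y": 0, "z": 0.1, "turn": 0}]'

```text
t: 7.02
position: [0.5731, 0.4071, 0.1119]
tool_rot: [1.609, 2.698, 0.002]
wrist_force: [-4.0, -3.4, 8.7]
gripper_width: 0.0206
grip_force: 60.6
```

>>> move_arm --targets '[{"fingers": 3, "x": 0, "y": 0, "z": -0.1, "turn": 0}, {"fingers": 4.5, "x": 0, "y": 0, "z": -0.1, "turn": 0}, {"fingers": 4.5, "x": 0, "y": 0, "z": -0.1, "turn": 0}, {"fingers": 4.5, "x": 0, "y": 0, "z": -2, "turn": 0}, {"fingers": 4.5, "x": 0, "y": 0, "z": -5, "turn": 0}]'

```text
t: 7.65
position: [0.5722, 0.4065, 0.1604]
tool_rot: [-1.609, -2.697, 0.003]
wrist_force: [-0.5, -0.3, 0.1]
gripper_width: 0.045
grip_force: 0.0
```

>>> move_arm --targets '[{"fingers": 6, "x": 0, "y": 0, "z": -5, "turn": 0}, {"fingers": 6, "x": 0, "y": 0, "z": -5, "turn": 0}]'

```text
t: 7.9
position: [0.5757, 0.4086, 0.2189]
tool_rot: [1.607, 2.693, 0.016]
wrist_force: [0.4, -0.1, 0.5]
gripper_width: 0.06
grip_force: 0.0
```

Run:
```python
from h import *
wristlid("w4",.118,.142); plan(388,-303,180,28)
```

```text
1245 z 0.1298 mean [572.5 412.2] [573.  410.9] [21.9 22.3] 28.5
9 z 0.101 mean [561.6 446.6] [561.7 446.6] [5.5 0.2] 28.1
t 7.95 pos [574.7 408.  215.7] h 28.4 j6 0.05 width 0.0603 grip 0.0 F [-0.4 -0.3 -1.2]
shift [-53.7  -50.23   3.16] turn 0.006
```

View pics/w4.png

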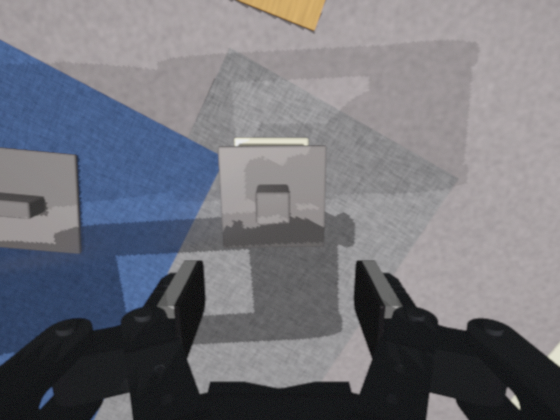

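The square lid lies flat on its jar, handle at (273,200). Next is the small round grey lid.

>>> move_arm --targets '[{"fingers": 6, "x": -4.2, "y": -4, "z": 0, "turn": 0}, {"fingers": 6, "x": -8.4, "y": -8, "z": 0, "turn": 0}, {"fingers": 6, "x": -12.6, "y": -12, "z": 0, "turn": 0}, {"fingers": 6, "x": -16.8, "y": -16, "z": 0, "turn": 0}, {"fingers": 6, "x": -21, "y": -20, "z": 0, "turn": 0}]'

```text
t: 8.57
position: [0.4954, 0.1254, 0.2099]
tool_rot: [-1.609, -2.698, 0.001]
wrist_force: [1.3, 0.4, -0.3]
gripper_width: 0.0597
grip_force: 0.0
```

>>> move_arm --targets '[{"fingers": 6, "x": -4.2, "y": -4, "z": 0, "turn": 0}, {"fingers": 6, "x": -8.4, "y": -8, "z": 0, "turn": 0}, {"fingers": 6, "x": -12.6, "y": -12, "z": 0, "turn": 0}, {"fingers": 6, "x": -16.8, "y": -16, "z": 0, "turn": 0}, {"fingers": 6, "x": -21, "y": -20, "z": 0, "turn": 0}]'

```text
t: 9.2
position: [0.4192, -0.1542, 0.2102]
tool_rot: [-1.609, -2.698, -0.0]
wrist_force: [1.2, -0.2, 0.5]
gripper_width: 0.0603
grip_force: 0.0
```

Run:
```python
from h import *
plan(389.5,-303,130,28.4)
```

```text
t 9.20 pos [ 419.2 -154.2  210.2] h 28.4 j6 -0.96 width 0.0603 grip 0.0 F [ 1.2 -0.2  0.5]
shift [-11.68  -9.69   8.01] turn -0.001
```

>>> move_arm --targets '[{"fingers": 6, "x": -4, "y": -3.5, "z": 1, "turn": 0}, {"fingers": 6, "x": -8, "y": -7, "z": 4, "turn": 0}, {"fingers": 6, "x": -11, "y": -9, "z": 7, "turn": 0}, {"fingers": 6, "x": -11.7, "y": -9.7, "z": 8, "turn": 0}, {"fingers": 6, "x": -11.7, "y": -9.7, "z": 8, "turn": 0}]'

```text
t: 9.82
position: [0.3898, -0.3012, 0.1294]
tool_rot: [-1.61, -2.695, -0.001]
wrist_force: [0.1, 0.5, 1.1]
gripper_width: 0.06
grip_force: 0.0
```

Run:
```python
from h import *
wristlid("w5"); plan(389.5,-303,12,28.4)
```

```text
859 z 0.034 mean [ 389.5 -303. ] [ 389.9 -303.7] [21.2 21.2] 89.0
33041 z 0.0003 mean [ 388.3 -296.1] [ 390.7 -301.1] [159.7 159.7] 31.5
t 9.88 pos [ 390.6 -301.1  130.5] h 28.4 j6 -1.26 width 0.0601 grip 0.0 F [ 0.2  0.3 -0.2]
shift [-0.13 -0.19 11.85] turn -0.001
```

>>> move_arm --targets '[{"fingers": 6, "x": -0.15, "y": -0.2, "z": 4, "turn": 0}, {"fingers": 6, "x": -0.15, "y": -0.2, "z": 8, "turn": 0}, {"fingers": 6, "x": -0.15, "y": -0.2, "z": 10.5, "turn": 0}, {"fingers": 6, "x": -0.15, "y": -0.2, "z": 11.6, "turn": 0}, {"fingers": 6, "x": -0.15, "y": -0.2, "z": 11.6, "turn": 0}]'

```text
t: 10.5
position: [0.3901, -0.3035, 0.0149]
tool_rot: [1.608, 2.699, 0.0]
wrist_force: [0.0, 0.5, -0.4]
gripper_width: 0.0599
grip_force: 0.0
```

>>> move_arm --targets '[{"fingers": 1.5, "x": 0, "y": 0, "z": 0, "turn": 0}, {"fingers": 1.5, "x": 0, "y": 0, "z": 0, "turn": 0}, {"fingers": 1.5, "x": 0, "y": 0, "z": 0, "turn": 0}, {"fingers": 1.5, "x": 0, "y": 0, "z": 0, "turn": 0}, {"fingers": 1.5, "x": 0, "y": 0, "z": 0, "turn": 0}]'

```text
t: 11.12
position: [0.3905, -0.3049, 0.0159]
tool_rot: [1.609, 2.696, -0.0]
wrist_force: [-1.8, 1.8, 7.0]
gripper_width: 0.0194
grip_force: 58.6
```

Run:
```python
from h import *
plan(676.5,98,195,28.4)
```

```text
t 11.12 pos [ 390.5 -304.9   15.9] h 28.4 j6 -1.26 width 0.0194 grip 58.6 F [-1.8  1.8  7. ]
shift [ 21.83  44.32 -17.92] turn -0.001
```

>>> move_arm --targets '[{"fingers": 1.5, "x": 0, "y": 0, "z": -3, "turn": 0}, {"fingers": 1.5, "x": 0, "y": 0, "z": -8, "turn": 0}, {"fingers": 1.5, "x": 0, "y": 0, "z": -13, "turn": 0}, {"fingers": 1.5, "x": 0, "y": 0, "z": -18, "turn": 0}, {"fingers": 1.5, "x": 0, "y": 0, "z": -18, "turn": 0}]'

```text
t: 11.75
position: [0.3918, -0.3063, 0.2003]
tool_rot: [1.605, 2.689, -0.004]
wrist_force: [0.3, -0.4, -1.5]
gripper_width: 0.0196
grip_force: 59.0
```

Run:
```python
from h import *
held(-.025,.01); plan(676.5,98,195,28.4)
```

```text
10450 tilt x,y deg [ 0.42 -0.11] flange top above TCP -4.7 x [-12.9  34.8] y [-32.6  36.8]
t 11.80 pos [ 390.7 -305.3  197.2] h 28.3 j6 -1.26 width 0.0195 grip 58.9 F [ 0.3 -0.4 -0.2]
shift [21.92 44.3   0.18] turn -0.001
```

>>> move_arm --targets '[{"fingers": 1.5, "x": 1.7, "y": 3.8, "z": 0, "turn": 0}, {"fingers": 1.5, "x": 3.4, "y": 7.6, "z": 0, "turn": 0}, {"fingers": 1.5, "x": 5.1, "y": 11.4, "z": 0, "turn": 0}, {"fingers": 1.5, "x": 6.8, "y": 15.2, "z": 0, "turn": 0}, {"fingers": 1.5, "x": 8.5, "y": 19, "z": 0, "turn": 0}]'

```text
t: 12.42
position: [0.516, -0.1375, 0.1923]
tool_rot: [-1.608, -2.695, 0.001]
wrist_force: [0.3, -0.4, -0.5]
gripper_width: 0.0195
grip_force: 59.0
```

>>> move_arm --targets '[{"fingers": 1.5, "x": 1.7, "y": 3.8, "z": 0, "turn": 0}, {"fingers": 1.5, "x": 3.4, "y": 7.6, "z": 0, "turn": 0}, {"fingers": 1.5, "x": 5.1, "y": 11.4, "z": 0, "turn": 0}, {"fingers": 1.5, "x": 6.8, "y": 15.2, "z": 0, "turn": 0}, {"fingers": 1.5, "x": 8.5, "y": 18.5, "z": 0, "turn": 0}]'

```text
t: 13.05
position: [0.6384, 0.025, 0.1919]
tool_rot: [-1.608, -2.696, 0.002]
wrist_force: [-0.0, -0.1, -0.7]
gripper_width: 0.0193
grip_force: 59.0
```

Run:
```python
from h import *
rim(676,98,.09,45); plan(676.5,98,165,28.4); rim(676,98,.09,45)
```

```text
1578 rim [677.5  97.1] [57.5 57.3] 81.1 circ [677.7  97.2] 29.1 px 339 429 94 184
t 13.10 pos [639.9  28.8 191.8] h 28.5 j6 -0.53 width 0.0195 grip 59.0 F [-3.1  2.8  0.1]
shift [4.32 6.52 2.69] turn 0.002
1540 rim [677.5  97.1] [57.3 57.1] 27.8 circ [677.6  97.3] 29.0 px 334 423 99 188
```

>>> move_arm --targets '[{"fingers": 1.5, "x": 2, "y": 3, "z": 1, "turn": 0}, {"fingers": 1.5, "x": 4, "y": 6, "z": 2, "turn": 0}, {"fingers": 1.5, "x": 4.2, "y": 6.4, "z": 3.5, "turn": 0}, {"fingers": 1.5, "x": 4.2, "y": 6.4, "z": 5, "turn": 0}, {"fingers": 1.5, "x": 4.2, "y": 6.4, "z": 5, "turn": 0}]'

```text
t: 13.78
position: [0.6731, 0.0897, 0.1413]
tool_rot: [-1.609, -2.694, 0.005]
wrist_force: [-0.8, -0.1, -0.9]
gripper_width: 0.0194
grip_force: 59.1
```

Run:
```python
from h import *
grab("wrist"); plan(677.5,97.2,102,28.4)
```

```text
t 13.82 pos [674.   89.8 142.9] h 28.3 j6 -0.44 width 0.0195 grip 59.1 F [-0.1 -1.1 -0.8]
shift [0.48 0.67 4.09] turn -0.002
```

>>> move_arm --targets '[{"fingers": 1.5, "x": 0.3, "y": 0.3, "z": 0.5, "turn": 0}, {"fingers": 1.5, "x": 0.5, "y": 0.6, "z": 1.5, "turn": 0}, {"fingers": 1.5, "x": 0.5, "y": 0.6, "z": 2.5, "turn": 0}, {"fingers": 1.5, "x": 0.5, "y": 0.6, "z": 2.8, "turn": 0}, {"fingers": 1.5, "x": 0.5, "y": 0.6, "z": 2.8, "turn": 0}]'

```text
t: 14.45
position: [0.6777, 0.0982, 0.1157]
tool_rot: [-1.609, -2.697, 0.001]
wrist_force: [-0.2, 0.7, -0.6]
gripper_width: 0.0195
grip_force: 59.1
```

Run:
```python
from h import *
plan(677.5,97.2,102,28.4)
```

```text
t 14.45 pos [677.7  98.2 115.7] h 28.4 j6 -0.43 width 0.0195 grip 59.1 F [-0.2  0.7 -0.6]
shift [-0.09 -0.06  1.37] turn -0.001
```

>>> move_arm --targets '[{"fingers": 1.5, "x": -0.05, "y": -0.1, "z": 0.6, "turn": 0}, {"fingers": 1.5, "x": -0.05, "y": -0.1, "z": 0.9, "turn": 0}, {"fingers": 1.5, "x": -0.05, "y": -0.1, "z": 1.1, "turn": 0}, {"fingers": 1.5, "x": -0.05, "y": -0.1, "z": 1.25, "turn": 0}, {"fingers": 1.5, "x": -0.05, "y": -0.1, "z": 1.25, "turn": 0}]'

```text
t: 15.08
position: [0.6773, 0.0974, 0.1037]
tool_rot: [-1.61, -2.698, 0.0]
wrist_force: [-0.6, -0.1, -0.5]
gripper_width: 0.0195
grip_force: 59.1
```

>>> move_arm --targets '[{"fingers": 1.5, "x": 0, "y": 0, "z": 0.1, "turn": 0}, {"fingers": 1.5, "x": 0, "y": 0, "z": 0.1, "turn": 0}]'

```text
t: 15.32
position: [0.6774, 0.0974, 0.1028]
tool_rot: [-1.61, -2.698, -0.0]
wrist_force: [-0.3, -0.7, -0.8]
gripper_width: 0.0194
grip_force: 59.1
```

>>> move_arm --targets '[{"fingers": 1.5, "x": 0, "y": 0, "z": 0.1, "turn": 0}, {"fingers": 1.5, "x": 0, "y": 0, "z": 0.2, "turn": 0}, {"fingers": 1.5, "x": 0, "y": 0, "z": 0.2, "turn": 0}]'

```text
t: 15.7
position: [0.6777, 0.0974, 0.102]
tool_rot: [1.609, 2.697, 0.001]
wrist_force: [-2.8, -0.3, 5.9]
gripper_width: 0.0196
grip_force: 59.8
```

>>> move_arm --targets '[{"fingers": 3, "x": 0, "y": 0, "z": -0.1, "turn": 0}, {"fingers": 4.5, "x": 0, "y": 0, "z": -0.1, "turn": 0}, {"fingers": 4.5, "x": 0, "y": 0, "z": -0.1, "turn": 0}, {"fingers": 4.5, "x": 0, "y": 0, "z": -2, "turn": 0}, {"fingers": 4.5, "x": 0, "y": 0, "z": -5, "turn": 0}]'

```text
t: 16.32
position: [0.6766, 0.0973, 0.1511]
tool_rot: [-1.609, -2.696, 0.002]
wrist_force: [0.1, -0.5, 0.6]
gripper_width: 0.0451
grip_force: 0.0
```

>>> move_arm --targets '[{"fingers": 6, "x": 0, "y": 0, "z": -5, "turn": 0}, {"fingers": 6, "x": 0, "y": 0, "z": -5, "turn": 0}]'

```text
t: 16.58
position: [0.6809, 0.0976, 0.2092]
tool_rot: [1.605, 2.69, 0.01]
wrist_force: [-0.2, -0.2, 0.2]
gripper_width: 0.0601
grip_force: 0.0
```

Run:
```python
from h import *
wristlid("w6",.108,.132); plan(453.5,-111,130,28.4)
```

```text
973 z 0.1199 mean [678.1 100.4] [678.7  99.4] [21.2 21.3] 27.1
4 z 0.0907 mean [661.9 130.6] [661.9 130.6] [2.1 0.1] 26.7
t 16.62 pos [679.6  97.6 206. ] h 28.4 j6 -0.43 width 0.0597 grip 0.0 F [0.7 0.5 0.9]
shift [ -7.59 -29.85   7.42] turn -0.001
```

View pics/w6.png

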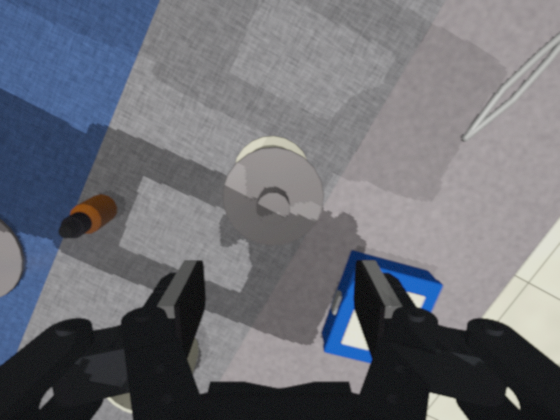

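The small round lid is seated on the round jar, knob at (274,202), and the bottle at (90,215) stands untouched. Next is the large round lid.

>>> move_arm --targets '[{"fingers": 6, "x": -1.2, "y": -5, "z": 0, "turn": 0}, {"fingers": 6, "x": -2.5, "y": -10, "z": 0, "turn": 0}, {"fingers": 6, "x": -3.8, "y": -15, "z": 0, "turn": 0}, {"fingers": 6, "x": -5, "y": -20, "z": 0, "turn": 0}, {"fingers": 6, "x": -6.3, "y": -25, "z": 0, "turn": 0}]'

```text
t: 17.25
position: [0.4856, -0.0776, 0.2004]
tool_rot: [-1.609, -2.698, 0.001]
wrist_force: [1.0, -1.5, 0.2]
gripper_width: 0.0602
grip_force: 0.0
```

>>> move_arm --targets '[{"fingers": 6, "x": -1.1, "y": -4, "z": 2, "turn": 0}, {"fingers": 6, "x": -1.3, "y": -4.9, "z": 5, "turn": 0}, {"fingers": 6, "x": -1.3, "y": -4.9, "z": 7, "turn": 0}, {"fingers": 6, "x": -1.3, "y": -4.9, "z": 7, "turn": 0}, {"fingers": 6, "x": -1.3, "y": -4.9, "z": 7, "turn": 0}]'

```text
t: 17.88
position: [0.4507, -0.1115, 0.1316]
tool_rot: [1.609, 2.698, 0.0]
wrist_force: [-0.1, -0.1, -0.6]
gripper_width: 0.0599
grip_force: 0.0
```

Run:
```python
from h import *
wristlid("w7"); plan(453.5,-111,14,28.4)
```

```text
838 z 0.034 mean [ 453.8 -111.3] [ 454.2 -111.8] [21.  21.3] 66.4
32906 z 0.0008 mean [ 448.4 -106.3] [ 451.  -111.7] [159.7 159.5] 28.6
t 17.93 pos [ 451.1 -111.6  131.9] h 28.4 j6 -0.85 width 0.0601 grip 0.0 F [0.4 0.1 1.5]
shift [-0.05  0.23 11.79] turn -0.0
```

>>> move_arm --targets '[{"fingers": 6, "x": -0.1, "y": 0.25, "z": 4, "turn": 0}, {"fingers": 6, "x": -0.1, "y": 0.25, "z": 8, "turn": 0}, {"fingers": 6, "x": -0.1, "y": 0.25, "z": 10.6, "turn": 0}, {"fingers": 6, "x": -0.1, "y": 0.25, "z": 11.7, "turn": 0}, {"fingers": 6, "x": -0.1, "y": 0.25, "z": 11.7, "turn": 0}]'

```text
t: 18.55
position: [0.4533, -0.1112, 0.0141]
tool_rot: [-1.609, -2.698, 0.0]
wrist_force: [0.2, 0.5, 0.6]
gripper_width: 0.0602
grip_force: 0.0
```

>>> move_arm --targets '[{"fingers": 1.5, "x": 0, "y": 0, "z": 0, "turn": 0}, {"fingers": 1.5, "x": 0, "y": 0, "z": 0, "turn": 0}, {"fingers": 1.5, "x": 0, "y": 0, "z": 0, "turn": 0}, {"fingers": 1.5, "x": 0, "y": 0, "z": 0, "turn": 0}, {"fingers": 1.5, "x": 0, "y": 0, "z": 0, "turn": 0}]'

```text
t: 19.18
position: [0.4542, -0.1116, 0.0153]
tool_rot: [1.608, 2.696, 0.001]
wrist_force: [-1.1, 1.5, 6.6]
gripper_width: 0.0195
grip_force: 58.5
```

>>> move_arm --targets '[{"fingers": 1.5, "x": 0, "y": 0, "z": -3, "turn": 0}, {"fingers": 1.5, "x": 0, "y": 0, "z": -8, "turn": 0}, {"fingers": 1.5, "x": 0, "y": 0, "z": -13, "turn": 0}, {"fingers": 1.5, "x": 0, "y": 0, "z": -16, "turn": 0}, {"fingers": 1.5, "x": 0, "y": 0, "z": -16, "turn": 0}]'

```text
t: 19.8
position: [0.4551, -0.112, 0.1772]
tool_rot: [1.606, 2.692, 0.002]
wrist_force: [0.1, 0.5, -2.0]
gripper_width: 0.0198
grip_force: 59.2
```

Run:
```python
from h import *
held(-.025,.01); rim(658,-127,.05,60); plan(658,-127,180,28.4)
```

```text
24546 tilt x,y deg [ 0.1  -0.18] flange top above TCP -4.9 x [-22.9  48.5] y [-46.8  51.7]
1303 rim [ 659.4 -113.7] [59.3 89.6] 86.0 circ [ 658.4 -127.9] 44.9 px 435 542 279 365
t 19.90 pos [ 452.8 -111.1  173.2] h 28.4 j6 -0.85 width 0.0192 grip 59.2 F [-0.5  0.3 -1.9]
shift [-11.15  17.3   -0.69] turn -0.001
```

>>> move_arm --targets '[{"fingers": 1.5, "x": -3, "y": 4.5, "z": 0, "turn": 0}, {"fingers": 1.5, "x": -6, "y": 9, "z": 0, "turn": 0}, {"fingers": 1.5, "x": -9, "y": 13.5, "z": 0, "turn": 0}, {"fingers": 1.5, "x": -11.1, "y": 17.1, "z": 0, "turn": 0}, {"fingers": 1.5, "x": -11.1, "y": 17.1, "z": 0, "turn": 0}]'

```text
t: 20.52
position: [0.6563, -0.1271, 0.1686]
tool_rot: [-1.606, -2.693, 0.002]
wrist_force: [-1.0, -0.4, -1.7]
gripper_width: 0.0197
grip_force: 59.3
```

>>> move_arm --targets '[{"fingers": 1.5, "x": 0, "y": 0, "z": 3, "turn": 0}, {"fingers": 1.5, "x": 0, "y": 0, "z": 6, "turn": 0}, {"fingers": 1.5, "x": 0, "y": 0, "z": 8, "turn": 0}, {"fingers": 1.5, "x": 0, "y": 0, "z": 8, "turn": 0}, {"fingers": 1.5, "x": 0, "y": 0, "z": 8, "turn": 0}]'

```text
t: 21.15
position: [0.6567, -0.1279, 0.0949]
tool_rot: [1.609, 2.697, 0.001]
wrist_force: [0.3, -0.7, -1.2]
gripper_width: 0.0198
grip_force: 59.3
```

Run:
```python
from h import *
held(-.025,.01); rim(658,-127,.05,60); plan(658,-127.3,61.5,28.4)
```

```text
24249 tilt x,y deg [-0.07 -0.  ] flange top above TCP -8.0 x [-21.4  49.9] y [-47.9  50.4]
no rim 0
t 21.25 pos [ 657.3 -128.    95.8] h 28.4 j6 -0.76 width 0.0192 grip 59.3 F [-0.  -0.3 -0.8]
shift [0.04 0.08 3.43] turn -0.001
```

>>> move_arm --targets '[{"fingers": 1.5, "x": 0, "y": 0, "z": 1, "turn": 0}, {"fingers": 1.5, "x": 0, "y": 0, "z": 2, "turn": 0}, {"fingers": 1.5, "x": 0, "y": 0, "z": 2.6, "turn": 0}, {"fingers": 1.5, "x": 0, "y": 0, "z": 2.9, "turn": 0}, {"fingers": 1.5, "x": 0, "y": 0, "z": 2.9, "turn": 0}]'

```text
t: 21.88
position: [0.656, -0.1276, 0.0643]
tool_rot: [-1.609, -2.697, 0.0]
wrist_force: [-0.5, -0.5, -1.2]
gripper_width: 0.0196
grip_force: 59.3
```

>>> move_arm --targets '[{"fingers": 1.5, "x": 0, "y": 0, "z": 0.1, "turn": 0}, {"fingers": 1.5, "x": 0, "y": 0, "z": 0.25, "turn": 0}, {"fingers": 1.5, "x": 0, "y": 0, "z": 0.35, "turn": 0}, {"fingers": 1.5, "x": 0, "y": 0, "z": 0.35, "turn": 0}]'

```text
t: 22.38
position: [0.6563, -0.1277, 0.0614]
tool_rot: [1.609, 2.698, 0.0]
wrist_force: [-0.0, -0.2, -0.3]
gripper_width: 0.0196
grip_force: 59.4
```

>>> move_arm --targets '[{"fingers": 1.5, "x": 0.1, "y": 0.1, "z": 0.1, "turn": 0}, {"fingers": 1.5, "x": 0.1, "y": 0.1, "z": 0.15, "turn": 0}, {"fingers": 1.5, "x": 0.1, "y": 0.1, "z": 0.15, "turn": 0}]'

```text
t: 22.75
position: [0.6572, -0.127, 0.0614]
tool_rot: [1.609, 2.696, -0.001]
wrist_force: [-4.0, 0.1, 7.3]
gripper_width: 0.0197
grip_force: 60.3
```

>>> move_arm --targets '[{"fingers": 3, "x": 0, "y": 0, "z": -0.1, "turn": 0}, {"fingers": 4.5, "x": 0, "y": 0, "z": -0.1, "turn": 0}, {"fingers": 4.5, "x": 0, "y": 0, "z": -0.1, "turn": 0}, {"fingers": 4.5, "x": 0, "y": 0, "z": -2, "turn": 0}, {"fingers": 4.5, "x": 0, "y": 0, "z": -5, "turn": 0}]'

```text
t: 23.38
position: [0.6559, -0.126, 0.11]
tool_rot: [-1.608, -2.696, 0.001]
wrist_force: [-0.5, -0.3, 1.1]
gripper_width: 0.0449
grip_force: 0.0
```

>>> move_arm --targets '[{"fingers": 6, "x": 0, "y": 0, "z": -5, "turn": 0}, {"fingers": 6, "x": 0, "y": 0, "z": -9, "turn": 0}, {"fingers": 6, "x": 0, "y": 0, "z": -9, "turn": 0}]'

```text
t: 23.75
position: [0.6596, -0.1271, 0.2072]
tool_rot: [1.604, 2.689, 0.004]
wrist_force: [-1.3, 0.3, -1.2]
gripper_width: 0.0598
grip_force: 0.0
```

Run:
```python
from h import *
wristlid("w8",.068,.092); plan(366.8,269.3,180,-67)
```

```text
724 z 0.0799 mean [ 658.4 -125.2] [ 658.9 -126.2] [21.1 21.3] 36.7
2 z 0.0515 mean [643.7 -78.1] [643.7 -78.1] [0.8 0. ] -156.1
t 23.80 pos [ 658.3 -126.7  204.1] h 28.4 j6 -0.76 width 0.0600 grip 0.0 F [-0.3 -0.2 -1.7]
shift [48.71 -6.85  2.17] turn -1.477
```

View pics/w8.png

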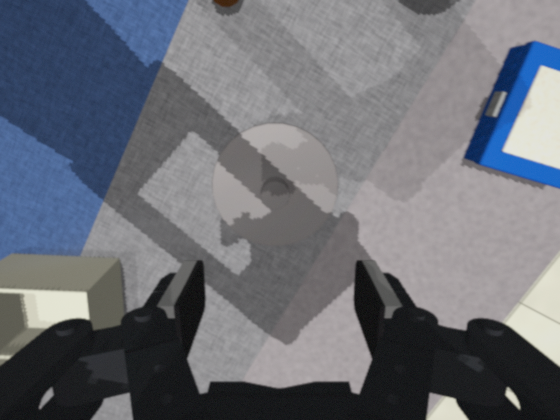

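The large round lid is seated on its dish, knob at (275,188). Now the oblong lid, with a positive turn so that joint 6 stays in range.

>>> move_arm --targets '[{"fingers": 6, "x": 5, "y": -0.7, "z": 0, "turn": 0.17}, {"fingers": 6, "x": 10, "y": -1.4, "z": 0, "turn": 0.34}, {"fingers": 6, "x": 15, "y": -2.1, "z": 0, "turn": 0.51}, {"fingers": 6, "x": 20, "y": -2.8, "z": 0, "turn": 0.68}, {"fingers": 6, "x": 25, "y": -3.5, "z": 0, "turn": 0.85}]'

```text
t: 24.42
position: [0.5052, 0.0782, 0.1988]
tool_rot: [-2.583, -1.786, 0.002]
wrist_force: [0.0, 0.7, 1.2]
gripper_width: 0.0603
grip_force: 0.0
```

Run:
```python
from h import *
plan(366.8,269.3,180,-67)
```

```text
t 24.43 pos [505.2  78.2 198.8] h -20.7 j6 0.41 width 0.0603 grip 0.0 F [0.  0.7 1.2]
shift [ 13.   -19.69   1.9 ] turn 0.809
```

>>> move_arm --targets '[{"fingers": 6, "x": 3, "y": -4.5, "z": 0, "turn": 0.17}, {"fingers": 6, "x": 6, "y": -9, "z": 0, "turn": 0.34}, {"fingers": 6, "x": 9, "y": -13.5, "z": 0, "turn": 0.51}, {"fingers": 6, "x": 12, "y": -18, "z": 0, "turn": 0.68}, {"fingers": 6, "x": 12.8, "y": -19.3, "z": 1, "turn": 0.8}]'

```text
t: 25.05
position: [0.3687, 0.2661, 0.1897]
tool_rot: [-3.074, -0.645, 0.0]
wrist_force: [0.5, 0.0, -0.6]
gripper_width: 0.0599
grip_force: 0.0
```

>>> move_arm --targets '[{"fingers": 6, "x": 0, "y": 0, "z": 2, "turn": 0}, {"fingers": 6, "x": 0, "y": 0, "z": 4, "turn": 0}, {"fingers": 6, "x": 0, "y": 0, "z": 5, "turn": 0}, {"fingers": 6, "x": 0, "y": 0, "z": 5, "turn": 0}]'

```text
t: 25.55
position: [0.3698, 0.2637, 0.1388]
tool_rot: [3.073, 0.648, -0.004]
wrist_force: [-0.2, -0.2, 0.8]
gripper_width: 0.06
grip_force: 0.0
```

Run:
```python
from h import *
wristlid("w9"); plan(366.8,269.3,14,-67)
```

```text
1974 z 0.0339 mean [368.2 269.6] [366.9 268.9] [59.8 15.8] 23.0
30610 z 0.0074 mean [376.4 266.5] [370.5 264. ] [159.7 159.5] 20.9
t 25.60 pos [370.4 264.  139.7] h -66.2 j6 1.66 width 0.0601 grip 0.0 F [ 0.5 -0.1 -0.3]
shift [-0.11 -0.63 12.57] turn 0.014
```

>>> move_arm --targets '[{"fingers": 6, "x": -0.1, "y": -0.6, "z": 4, "turn": 0.014}, {"fingers": 6, "x": -0.1, "y": -0.6, "z": 8, "turn": 0.014}, {"fingers": 6, "x": -0.1, "y": -0.6, "z": 11, "turn": 0.014}, {"fingers": 6, "x": -0.1, "y": -0.6, "z": 12.4, "turn": 0.014}, {"fingers": 6, "x": -0.1, "y": -0.6, "z": 12.4, "turn": 0.014}]'

```text
t: 26.22
position: [0.3672, 0.2691, 0.0158]
tool_rot: [3.078, 0.627, -0.001]
wrist_force: [-0.1, 1.2, 0.8]
gripper_width: 0.0599
grip_force: 0.0
```

>>> move_arm --targets '[{"fingers": 1, "x": 0, "y": 0, "z": 0, "turn": 0}, {"fingers": 1, "x": 0, "y": 0, "z": 0, "turn": 0}, {"fingers": 1, "x": 0, "y": 0, "z": 0, "turn": 0}, {"fingers": 1, "x": 0, "y": 0, "z": 0, "turn": 0}, {"fingers": 1, "x": 0, "y": 0, "z": 0, "turn": 0}]'

```text
t: 26.85
position: [0.3684, 0.2699, 0.0172]
tool_rot: [-3.078, -0.627, -0.004]
wrist_force: [-0.2, -0.8, 6.3]
gripper_width: 0.0149
grip_force: 59.9
```

>>> move_arm --targets '[{"fingers": 1, "x": 0, "y": 0, "z": -3, "turn": 0}, {"fingers": 1, "x": 0, "y": 0, "z": -8, "turn": 0}, {"fingers": 1, "x": 0, "y": 0, "z": -13, "turn": 0}, {"fingers": 1, "x": 0, "y": 0, "z": -18, "turn": 0}, {"fingers": 1, "x": 0, "y": 0, "z": -18, "turn": 0}]'

```text
t: 27.48
position: [0.3698, 0.2707, 0.2011]
tool_rot: [-3.076, -0.626, -0.014]
wrist_force: [0.4, 0.4, -3.1]
gripper_width: 0.0145
grip_force: 58.9
```

Run:
```python
from h import *
held(-.025,.01); plan(531.3,-335.5,190,-64)
```

```text
33204 tilt x,y deg [-0.19  0.07] flange top above TCP -6.2 x [-20.2  59.5] y [-49.4  49.3]
t 27.52 pos [368.5 270.  198. ] h -67.0 j6 1.69 width 0.0145 grip 58.9 F [ 0.1  0.5 -2.4]
shift [-8.7  62.09  0.73] turn -0.052
```

>>> move_arm --targets '[{"fingers": 1, "x": -1.2, "y": 5, "z": 0, "turn": 0}, {"fingers": 1, "x": -2.4, "y": 10, "z": 0, "turn": 0}, {"fingers": 1, "x": -3.6, "y": 15, "z": 0, "turn": 0}, {"fingers": 1, "x": -4.8, "y": 20, "z": 0, "turn": 0}, {"fingers": 1, "x": -6, "y": 25, "z": 0, "turn": 0}]'

```text
t: 28.15
position: [0.4086, 0.0142, 0.1937]
tool_rot: [-3.078, -0.627, 0.004]
wrist_force: [0.8, -0.5, -1.6]
gripper_width: 0.0149
grip_force: 59.0
```

>>> move_arm --targets '[{"fingers": 1, "x": -1.5, "y": 5, "z": 0, "turn": 0}, {"fingers": 1, "x": -3, "y": 10, "z": 0, "turn": 0}, {"fingers": 1, "x": -4.5, "y": 15, "z": 0, "turn": 0}, {"fingers": 1, "x": -6, "y": 20, "z": 0, "turn": 0}, {"fingers": 1, "x": -7.5, "y": 25, "z": 0, "turn": -0.03}]'

```text
t: 28.78
position: [0.4374, -0.2448, 0.1934]
tool_rot: [-3.066, -0.673, 0.003]
wrist_force: [0.2, -0.1, -2.7]
gripper_width: 0.0147
grip_force: 59.0
```

Run:
```python
from h import *
rim(531,-335,.07,80); plan(531.3,-335.5,150,-64)
```

```text
3110 rim [ 532.5 -337.4] [106.4  87.5] 25.5 circ [ 532.9 -337. ] 68.0 px 394 533 52 208
t 28.82 pos [ 437.3 -250.4  193.3] h -65.3 j6 0.52 width 0.0145 grip 59.3 F [-5.8 -2.9 -1.5]
shift [ 4.99 11.66  4.32] turn -0.022
```

>>> move_arm --targets '[{"fingers": 1, "x": 2, "y": 4.5, "z": 0, "turn": -0.014}, {"fingers": 1, "x": 4, "y": 9, "z": 0, "turn": -0.014}, {"fingers": 1, "x": 5, "y": 11.5, "z": 0, "turn": -0.014}, {"fingers": 1, "x": 5, "y": 11.5, "z": 3, "turn": -0.014}, {"fingers": 1, "x": 5, "y": 11.5, "z": 6, "turn": -0.014}]'

```text
t: 29.45
position: [0.5312, -0.3267, 0.1324]
tool_rot: [-3.062, -0.694, 0.003]
wrist_force: [-0.7, -0.2, -1.7]
gripper_width: 0.0146
grip_force: 59.5
```

Run:
```python
from h import *
held(-.025,.01); grab("wrist"); plan(532.5,-337.4,83,-64.5)
```

```text
33215 tilt x,y deg [-0.1  -0.31] flange top above TCP -3.8 x [-20.4  59.3] y [-46.5  52.3]
t 29.55 pos [ 528.5 -324.6  128.6] h -64.5 j6 0.49 width 0.0145 grip 59.4 F [-0.   0.4 -3. ]
shift [-0.17  1.38  4.55] turn 0.001
```

>>> move_arm --targets '[{"fingers": 1, "x": -0.15, "y": 0.7, "z": 0.5, "turn": 0}, {"fingers": 1, "x": -0.15, "y": 1.3, "z": 1.5, "turn": 0}, {"fingers": 1, "x": -0.15, "y": 1.3, "z": 2.5, "turn": 0}, {"fingers": 1, "x": -0.15, "y": 1.3, "z": 3, "turn": 0}, {"fingers": 1, "x": -0.15, "y": 1.3, "z": 3, "turn": 0}]'

```text
t: 30.18
position: [0.536, -0.3393, 0.1052]
tool_rot: [-3.063, -0.694, 0.001]
wrist_force: [0.4, 0.2, -1.6]
gripper_width: 0.0147
grip_force: 59.5
```

Run:
```python
from h import *
plan(532.5,-337.4,83,-64.5);grab("wrist"); plan(532.5,-337.4,83,-64.5)
```

```text
t 30.18 pos [ 536.  -339.3  105.2] h -64.5 j6 0.48 width 0.0147 grip 59.5 F [ 0.4  0.2 -1.6]
shift [-0.24 -0.32  2.22] turn 0.001
t 30.23 pos [ 536.3 -339.5  105.7] h -64.5 j6 0.48 width 0.0147 grip 59.5 F [ 0.3 -0.3 -1.3]
shift [-0.25 -0.35  2.27] turn 0.001
```

>>> move_arm --targets '[{"fingers": 1, "x": -0.25, "y": -0.3, "z": 0, "turn": 0}, {"fingers": 1, "x": -0.25, "y": -0.3, "z": 0.6, "turn": 0}, {"fingers": 1, "x": -0.25, "y": -0.3, "z": 1, "turn": 0}, {"fingers": 1, "x": -0.25, "y": -0.3, "z": 1.3, "turn": 0}, {"fingers": 1, "x": -0.25, "y": -0.3, "z": 1.3, "turn": 0}]'

```text
t: 30.85
position: [0.5326, -0.3378, 0.0923]
tool_rot: [-3.063, -0.694, 0.001]
wrist_force: [0.2, 0.7, -1.6]
gripper_width: 0.0148
grip_force: 59.5
```

Run:
```python
from h import *
plan(532.5,-337.4,83,-64.5)
```

```text
t 30.85 pos [ 532.6 -337.8   92.3] h -64.5 j6 0.48 width 0.0148 grip 59.5 F [ 0.2  0.7 -1.6]
shift [ 0.01 -0.04  0.93] turn 0.001
```

>>> move_arm --targets '[{"fingers": 1, "x": 0, "y": 0, "z": 0.3, "turn": 0}, {"fingers": 1, "x": 0, "y": 0, "z": 0.5, "turn": 0}, {"fingers": 1, "x": 0, "y": 0, "z": 0.7, "turn": 0}, {"fingers": 1, "x": 0, "y": 0, "z": 0.85, "turn": 0}, {"fingers": 1, "x": 0, "y": 0, "z": 0.85, "turn": 0}]'

```text
t: 31.48
position: [0.5327, -0.3379, 0.0841]
tool_rot: [-3.064, -0.694, 0.0]
wrist_force: [-0.3, 0.4, -2.2]
gripper_width: 0.0147
grip_force: 59.5
```

>>> move_arm --targets '[{"fingers": 1, "x": 0, "y": 0, "z": 0.1, "turn": 0}, {"fingers": 1, "x": 0, "y": 0, "z": 0.15, "turn": 0}, {"fingers": 1, "x": 0, "y": 0, "z": 0.15, "turn": 0}]'

```text
t: 31.85
position: [0.5329, -0.3381, 0.0833]
tool_rot: [3.064, 0.694, 0.0]
wrist_force: [-2.0, 1.3, 2.1]
gripper_width: 0.0145
grip_force: 60.0
```

>>> move_arm --targets '[{"fingers": 1, "x": 0, "y": 0, "z": 0.1, "turn": 0}, {"fingers": 1, "x": 0, "y": 0, "z": 0.1, "turn": 0}]'

```text
t: 32.1
position: [0.533, -0.3382, 0.0832]
tool_rot: [3.063, 0.694, 0.001]
wrist_force: [-5.5, 3.4, 10.1]
gripper_width: 0.0149
grip_force: 61.0
```

>>> move_arm --targets '[{"fingers": 2.5, "x": 0, "y": 0, "z": -0.1, "turn": 0}, {"fingers": 4.5, "x": 0, "y": 0, "z": -0.1, "turn": 0}, {"fingers": 4.5, "x": 0, "y": 0, "z": -0.1, "turn": 0}, {"fingers": 4.5, "x": 0, "y": 0, "z": -2, "turn": 0}, {"fingers": 4.5, "x": 0, "y": 0, "z": -5, "turn": 0}]'

```text
t: 32.72
position: [0.5322, -0.3376, 0.1321]
tool_rot: [-3.062, -0.694, 0.002]
wrist_force: [0.1, 0.5, -0.7]
gripper_width: 0.045
grip_force: 0.0
```

>>> move_arm --targets '[{"fingers": 6, "x": 0, "y": 0, "z": -5, "turn": 0}, {"fingers": 6, "x": -4, "y": -3, "z": -10, "turn": 0}, {"fingers": 6, "x": -8, "y": -6, "z": -12, "turn": 0}, {"fingers": 6, "x": -12, "y": -9, "z": -12, "turn": 0}, {"fingers": 6, "x": -12, "y": -9, "z": -12, "turn": 0}]'

```text
t: 33.35
position: [0.3835, -0.3081, 0.2535]
tool_rot: [3.063, 0.691, 0.001]
wrist_force: [0.6, 0.3, -0.1]
gripper_width: 0.0598
grip_force: 0.0
```

Run:
```python
from h import *
p,d,K,T=grab("top"); save("top1",p); P=cloud(d,K,T)
for n,x,y,h,rad in(("sq",570,407,.1,60),("rj",674,96,.09,55),("rd",655,-129,.05,65),("ob",529,-337,.07,80),("bottle",545,-11,.066,20)):
    r=np.hypot(P[...,0]-x/1000,P[...,1]-y/1000)*1000<rad
    for a,b in((h-.006,h+.012),(h+.022,h+.04)):
        X=P[r&(P[...,2]>a)&(P[...,2]<b)]
        if len(X)<4: continue
        q=cv2.minAreaRect((X[:,:2]*1000).astype(np.float32)); A=np.c_[X[:,:2],np.ones(len(X))]; c=np.linalg.lstsq(A,X[:,2],rcond=None)[0]
        print(n,len(X),np.round(q[0],1),np.round(q[1],1),round(q[2],1),"z",np.median(X[:,2]).round(4),"slope",c[:2].round(3))
print(bot.read_state()["position"],bot.read_state()["t"])
```

```text
sq 663 [569.5 409.1] [76.5 75.6] 27.3 z 0.1048 slope [-0.012 -0.008]
sq 78 [570.  408.9] [23.9 22.1] 29.2 z 0.1301 slope [0.005 0.101]
rj 448 [674.2  97.5] [68.7 69.4] 88.6 z 0.0951 slope [-0.017 -0.018]
rj 55 [674.4  96.6] [20.3 19.3] 62.3 z 0.1209 slope [ 0.115 -0.046]
rd 918 [ 655.7 -128. ] [ 98.6 100.7] 89.9 z 0.0554 slope [-0.01  -0.004]
rd 51 [ 654.3 -127.1] [19.5 21.8] 89.2 z 0.0806 slope [ 0.068 -0.091]
ob 746 [ 528.1 -340. ] [119.7 101.7] 25.8 z 0.0757 slope [-0.001 -0.004]
ob 69 [ 540.4 -333.2] [29.6 17.2] 25.5 z 0.1015 slope [ 0.001 -0.005]
bottle 21 [545.2 -11. ] [11.4 16.4] 59.9 z 0.0674 slope [-0.248  0.115]
[ 0.38500921 -0.30862741  0.25354348] 33.4
```

View pics/top1.png

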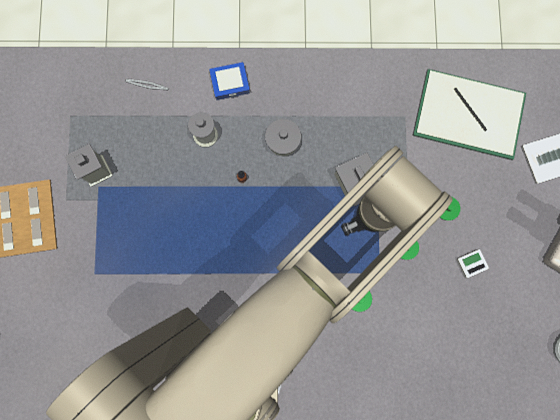

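All four lids lie on their vessels: square (88,161), round (203,130), dish (283,137), oblong (355,175). Each is centred to within about 4 mm, at the right height and with a slope under 0.03. The bottle at (242,176) has not moved.

```bash
python3 -c "
from cell import bot
print(bot.job_done())"
```

```text
the job is handed in; nothing more can be done
None
```

I covered all four vessels with their matching grey lids and handed the job in at about 33 s. The last top-camera check showed every lid flat and centred to about 4 mm and the bottle unmoved; the hand-in gave no verdict.

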